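# Pack the water-sampling kit tray

### The arm

A 6-joint arm with a two-finger parallel gripper is mounted at the origin on a cart in front of the work surface, level with it; the furniture and walls round the work are solid. World frame = base frame: x ahead of the robot, y to its left, z up, the work surface at z = 0. Lengths are in mm, angles in degrees, forces in N, time in s.
With the tool pointing down it reaches from about 250 to 800 mm from the base axis. Payload 3.9 kg.
Tool frame: the origin (TCP) lies midway between the tips of the shut fingers; the grasp point (between the pads) lies 19 mm behind it (robot.hold_point_z is the z of the grasp point in the tool frame, in mm); z points along the fingers, y is the line along which they close (so a half turn about z gives the same grasp; the last joint's range is limited). The gripper opens to 85 mm and grips with 20 to 120 N. Pads are 22 mm wide; open, the fingers measure 114 mm over their backs; the gripper's body (76 mm by 85 mm) begins 54 mm behind the grasp point. The pads swing forward as they close: fully open they stand 13 mm farther back than shut.
Start: joints at [67.093, 14.897, -7.913, 67.191, 0, 90], TCP at [204.343, 483.59, 231.304] pointing down, gripper open.
Joint ranges: [-159.42, 159.42], [-47.68, 98.78], [-73.54, 78.23], [-108.79, 121.32], [-90, 84.71], [-180, 180]. Speed limits (degrees/s): [147.25, 147.25, 180, 180, 180, 180].

### API

Orientations are given as a 3x3 rotation matrix whose columns are the frame's x, y, z axes.
In Python, from workcell import telemetry, viewer, hand_in, robot gives the robot as it stands. The module is installed in compiled form; this text tells all that it offers.
- The arm moves only by the shell command python3 -m handwheel 'ROWS' [OPENING] [FORCE]. ROWS is a JSON object of lists of equal length, an entry for each row: "dp": the shift along the tool's x, y, z in m, a list of three; "spin": the turn about the tool's z in rad. In form: {"dp": [[dx, dy, dz], ...], "spin": [spin, ...]}. A call has 1 to 8 rows; each row is the pose to reach, as a shift and turn from the pose commanded when the call began, along the tool's axes at that moment; what a row does not reach only later rows make up. A row lasts 1/12 s, in which the tool goes at most 41.7 mm and 7.16 degrees, less where a joint would pass 70% of its speed; a pose out of reach is approached as far as the arm can. A call with a gripper value outside its range is refused whole. OPENING is the closure, from 0 (fully open) to 1 (shut), set as the call begins (- or left out, the last holds). The fingers move at their own pace and stop on an object; FORCE is the grip in N (left out, the last holds). Time passes only in rows, so rows that repeat a pose let the fingers close. It gives the time, the measured TCP pose, the force, the opening and the grip force at its end, in the units of the state.
- telemetry.state(): the state, without advancing time (a new reading comes with each control period).
- viewer.capture(name): name is "scene" or "top"; returns (picture, depth): 420x560x3 uint8, red, green, blue; 420x560 float32, mm along the optical axis (not along the pixel's ray), 0 where there is no reading.
- viewer.get_calibration(name): a dict with "mtx" (3x3 intrinsics, pixels), "extrinsics" (4x4, takes a point from world to camera coordinates). Camera axes: x right, y up, looking along -z (the intrinsics and any distortion apply to the point x, -y, -z); pixel columns grow to the right and rows downward; lengths in mm; the calibration is good to about 2 mm. A picture is of the moment at which its call begins. get_calibration takes no time and is no camera call.
- hand_in(): hands the job in; it is judged then, once.
Trained networks look in the newest picture that a camera, given by its name, has taken for a name from the list of things; names that differ only in an ending like _2 or _b are one class to them, and where a whole thing is asked for, a point or a joint stands for the part that bears it (a point fixed in the world has none). Each returns a list of dicts, best first, with "p" (0 to 1); they miss things now and then, are a little off and sometimes report something else, mostly with a low value. They report only what shows in the picture. A call takes as long as a camera call. They do not tell look-alikes from the thing itself.
- viewer.spot_in(camera, target): "uv" ([column, row] in pixels, amid what is visible of it).
- viewer.mark_of(camera, target): "uv" ([column, row] in pixels: a listed point, or the origin of a listed thing).
The state is a dict: "time_s": time; "joint_positions": joint angles; "qvel": joint speeds; "joint_torque": joint torques, N m; "tcp_pos": TCP position; "orientation": TCP orientation; "wrist_force": force on the tool from outside, world axes, zero at the start; "moment": the same for the moment, N m; "finger_gap": opening from 0.0 (shut) to 1.0 (fully open); "finger_force": force on a finger pad.
Only numpy, scipy, OpenCV 4.12 (cv2) and the standard library are available. Lean on these libraries where they do the work, as an engineer would, in place of code of your own. Each camera call takes 0.05 s, during which the arm holds its last target. There are 200 camera calls.

### The job

Pack the carrying tray for the next water-sampling trip: set the pocket pH meter, the clear filter holder, the clear sample pot and the narrower of the two tablet pots each upright in the tray block whose well is cut to its shape and size, fully down on the well's floor. Set things down rather than dropping them, and leave the wider tablet pot and the petri dish standing where they are.

Things in the scene. Friction and masses are not known exactly. Their poses are not given: they have to be found in the camera images.
- ph_meter: Pocket pH meter: off-white instrument like a small box with a dark display and an orange button on its -x face, 34 mm along its x (from -16 to +18 mm), 60 mm along its y, 34 mm high, standing on the table. Origin: centre of its underside; z up. Pinch it across its 34 mm depth (its x). It may stand either way round in its well.
- filter_holder: In-line filter holder: clear round capsule 57 mm across and 46 mm high with a short spout in the middle of its top, upright. The round rim spans the heights from 18 to about 30 mm. Origin: centre of its underside; z up. Take it round the rim, 57 mm.
- sample_pot: Clear sample pot with a frosted cap, upright, 67 mm high: body 45 mm in diameter up to 52 mm, cap 38 mm in diameter above. Origin: centre of its underside; z up.
- pot_narrow: The narrower of the two little tablet pots with a grey lid: lid 38 mm in diameter (from 19 to 27 mm height), body 35 mm, 27 mm high, an orange band on the label round its side. It belongs in the tray. Origin: centre of its underside; z up.
- pot_wide: The wider of the two little tablet pots: the same shape, but lid 44 mm in diameter, body 41 mm, 29 mm high, label plain white. It does not fit the small well and stays where it stands. Origin: centre of its underside; z up.
- petri_dish: Clear flat round petri dish with a white filter disc in it, 61 mm in diameter and only 12 mm high. It is not part of the kit and stays where it lies. Origin: centre of its underside; z up.
- block_small: Black square block, 92 x 92 x 26 mm high, fixed in the grey carrying tray with three others, 94 mm apart, two by two in varying order; block top 31 mm above the table, above the tray's walls. It has the smallest round well, 42.8 mm wide, 12 mm deep (pale floor 14 mm above the underside), 4 mm chamfer at the mouth. Origin: centre of the underside, below the well's centre; z up.
- block_medium: Black square block, 92 x 92 x 26 mm high, fixed in the grey carrying tray with three others, 94 mm apart, two by two in varying order; block top 31 mm above the table, above the tray's walls. It has the middle-sized round well, 53 mm wide, 20 mm deep (pale floor 6 mm above the underside), 4 mm chamfer at the mouth. Origin: centre of the underside, below the well's centre; z up.
- block_large: Black square block, 92 x 92 x 26 mm high, fixed in the grey carrying tray with three others, 94 mm apart, two by two in varying order; block top 31 mm above the table, above the tray's walls. It has the largest round well, 65 mm wide, 15 mm deep (pale floor 11 mm above the underside), 4 mm chamfer at the mouth. Origin: centre of the underside, below the well's centre; z up.
- block_oblong: Black square block, 92 x 92 x 26 mm high, fixed in the grey carrying tray with three others, 94 mm apart, two by two in varying order; block top 31 mm above the table, above the tray's walls. It has the only rectangular well, 42 mm along x, 68 mm along y, 16 mm deep (pale floor 10 mm above the underside), 4 mm chamfer at the mouth. Origin: centre of the underside, below the well's centre; z up.
Not all that is in view belongs to the job. What is shaped like the ph_meter but purple or yellow is not meant.

How it is judged (in metres and radians):
At the end, for the whole second after the job is handed in: Meter, filter holder, sample pot and narrow tablet pot each in its own well: within 9 mm of the centre, underside within 3 mm of the floor, upright within 0.1 rad, at rest; meter along its well within 0.3 rad. Wide tablet pot and petri dish within 3 cm of their start (horizontal distance between ph_meter and block_oblong below 0.009 m and z of ph_meter in the frame of block_oblong below 0.013 m and angle between each of ph_meter, filter_holder, sample_pot, pot_narrow's own z axis and vertical below 0.1 rad and linear speed of each of ph_meter, filter_holder, sample_pot, pot_narrow below 0.02 m/s and horizontal distance between filter_holder and block_large below 0.009 m and z of filter_holder in the frame of block_large below 0.014 m and horizontal distance between sample_pot and block_medium below 0.009 m and z of sample_pot in the frame of block_medium below 0.009 m and horizontal distance between pot_narrow and block_small below 0.009 m and z of pot_narrow in the frame of block_small below 0.017 m and angle between the y axis of ph_meter and the y axis of block_oblong, either way round below 0.3 rad and distance of each of pot_wide, petri_dish from where it was at the start of the episode below 0.03 m); the robot touches nothing.
It fails at once if the wide tablet pot is moved by more than 3 cm (distance of pot_wide from where it was at the start of the episode above 0.03 m).
It fails at once if the petri dish is moved by more than 3 cm (distance of petri_dish from where it was at the start of the episode above 0.03 m).
It fails at once if a kit item is dropped: in the air, more than 9 cm above the table, touched by nothing ((height (world z) of ph_meter above 0.09 m and contact force between ph_meter and anything else below 0.005 N) or (height (world z) of filter_holder above 0.09 m and contact force between filter_holder and anything else below 0.005 N) or (height (world z) of sample_pot above 0.09 m and contact force between sample_pot and anything else below 0.005 N) or (height (world z) of pot_narrow above 0.09 m and contact force between pot_narrow and anything else below 0.005 N)).
It also fails if it takes over 120 s, if anything falls off the work surface, if the arm or the gripper's body presses on something with over 40 N, if the wrist force passes 120 N, or if a joint passes its speed limit or range.

## Working session

There is one attempt and no reset: what is moved stays moved. The work goes in short steps, Python scripts to look and compute and a shell command to move; the robot and the scene stay as the last step left them, time stands still between calls to the robot, and variables do not carry over. Pictures are saved under pics/ and viewed, at most 14 in all, crops included, and the job is handed in when it is done.

```bash
mkdir -p pics; cat > h.py <<'E'
import numpy as np, cv2
from workcell import telemetry, viewer, hand_in, robot
def cal(n):
    c=viewer.get_calibration(n); return np.array(c["mtx"]),np.array(c["extrinsics"]),c
def at_z(n,uv,z):
    K,E,_=cal(n); d=np.linalg.inv(K)@[uv[0],uv[1],1]; d=np.array([d[0],-d[1],-d[2]])
    R,t=E[:3,:3],E[:3,3]; o=-R.T@t; w=R.T@d; return (o+w*(z-o[2])/w[2]).round(1)
def cloud(n,dep):
    K,E,_=cal(n); v,u=np.mgrid[:dep.shape[0],:dep.shape[1]]
    x=(u-K[0,2])/K[0,0]*dep; y=(v-K[1,2])/K[1,1]*dep
    P=np.stack([x,-y,-dep],-1)-E[:3,3]; P=P@E[:3,:3]; P[dep==0]=np.nan; return P
def px(n,p):
    K,E,_=cal(n); c=E[:3,:3]@np.array(p,float)+E[:3,3]; q=K@[c[0],-c[1],-c[2]]; return q[:2]/q[2]
E
python3 - <<'E'
from h import *
for n in ("top","scene"):
    p,d=viewer.capture(n); cv2.imwrite(f"pics/{n}0.png",p[...,::-1]); np.save(f"{n}0.npy",d)
    print(n,cal(n)[2])
    for t,z in [("ph_meter",0),("filter_holder",0),("sample_pot",0),("pot_narrow",0),("pot_wide",0),("petri_dish",0),("block_small",5),("block_medium",5),("block_large",5),("block_oblong",5)]:
        for r in viewer.mark_of(n,t)[:4]:
            print(t,round(r["p"],2),np.round(r["uv"]),at_z(n,r["uv"],z))
s=telemetry.state(); print(s["tcp_pos"],s["orientation"],robot.hold_point_z)
E
```

```text
top {'mtx': array([[496.72783391,   0.        , 271.6223611 ],
       [  0.        , 496.72783391, 213.84670142],
       [  0.        ,   0.        ,   1.        ]]), 'extrinsics': array([[ 7.52091244e-03, -9.99827117e-01, -1.70050464e-02,
         7.93004660e+01],
       [ 9.93908609e-01,  5.60441088e-03,  1.10064836e-01,
        -5.74827190e+02],
       [-1.09950505e-01, -1.77292500e-02,  9.93778929e-01,
        -1.23884115e+03],
       [ 0.00000000e+00,  0.00000000e+00,  0.00000000e+00,
         1.00000000e+00]])}
ph_meter 0.86 [395. 152.] [ 743.3 -241.3    0. ]
ph_meter 0.81 [262. 220.] [560.7 108.5   0. ]
filter_holder 0.86 [372. 268.] [ 437.7 -177.1    0. ]
filter_holder 0.6 [191. 227.] [542.5 294.2   0. ]
sample_pot 0.52 [282. 269.] [433.4  55.2   0. ]
pot_narrow 0.43 [337. 168.] [700.4 -89.2   0. ]
pot_wide 0.81 [300. 181.] [664.8   9.6   0. ]
petri_dish 0.74 [326. 268.] [437.9 -57.7   0. ]
block_small 0.66 [195. 224.] [550.3 284.4   5. ]
block_medium 0.6 [199. 260.] [455.8 271.4   5. ]
block_medium 0.52 [375. 272.] [ 427.  -182.5    5. ]
block_large 0.9 [161. 266.] [438.8 36
[... 829 characters left out ...]
er_holder 0.57 [377. 308.] [ 429.3 -183.5    0. ]
sample_pot 0.96 [265. 264.] [431.3  53.9   0. ]
pot_narrow 0.36 [212. 212.] [545.3 292.9   0. ]
pot_narrow 0.24 [314. 245.] [554.    9.3   0. ]
pot_wide 0.55 [342. 225.] [668.3  -3.3   0. ]
petri_dish 0.87 [319. 282.] [440.3 -63.4   0. ]
block_small 0.95 [213. 214.] [531.8 278.1   5. ]
block_medium 0.59 [190. 228.] [449.5 273.5   5. ]
block_large 0.91 [157. 223.] [425.8 355.2   5. ]
block_oblong 0.89 [180. 205.] [523.4 381.6   5. ]
[204.323339   483.60994881 231.31976892] [[-9.21143160e-01  3.89223944e-01 -6.93252171e-06]
 [ 3.89223943e-01  9.21143159e-01  4.20002175e-05]
 [ 2.27333353e-05  3.59899096e-05 -9.99999999e-01]] -18.700000000000003
```

```bash
python3 - <<'E'
import cv2
t=cv2.imread("pics/top0.png");cv2.imwrite("pics/top0c.png",cv2.resize(t[130:300,120:420],None,fx=2.66,fy=2.66,interpolation=2))
t=cv2.imread("pics/scene0.png");cv2.imwrite("pics/scene0c.png",cv2.resize(t[160:340,130:490],None,fx=2.2,fy=2.2,interpolation=2))
E
```

```text
(no output)
```

View pics/top0c.png

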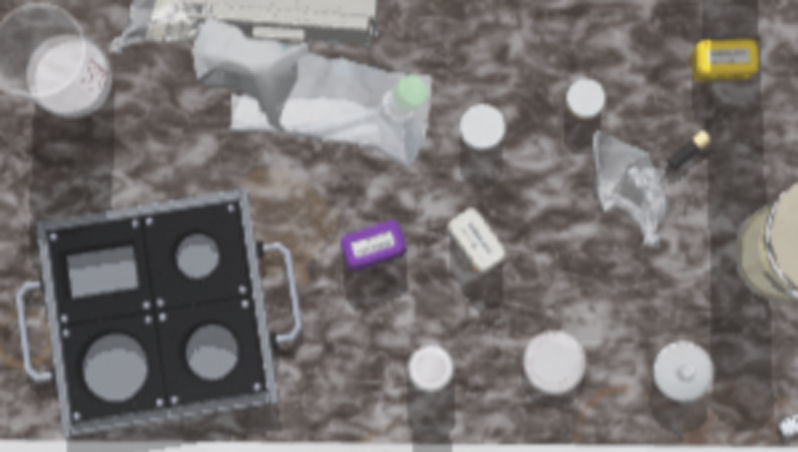

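View pics/scene0c.png

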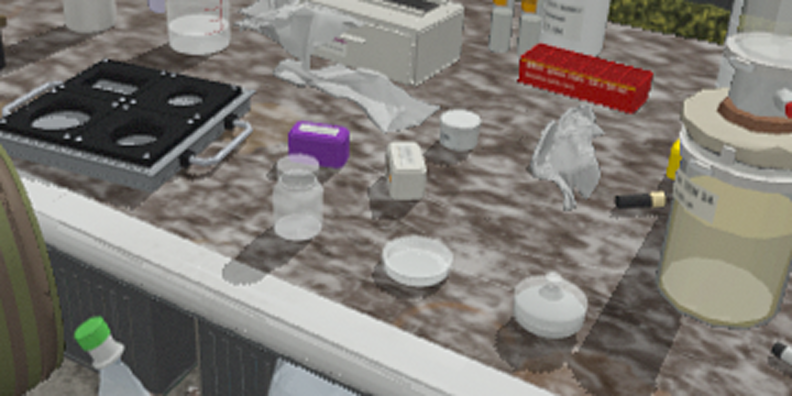

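Top view (crop scaled 2.66): the meter candidates are off-white (298,220), purple (260,221) and yellow (393,152). The off-white one matches. The small pots are at (301,178), about 45 crop px wide, and (340,167), about 38 px wide. The right-hand one should be the narrow pot; I'll check this in a crop. Sample pot (282,268), petri dish (328,266), filter holder (377,269). Wells: oblong upper left, small upper right, large lower left, medium lower right.

```bash
cat > fit.py <<'E'
from h import *
def grad(n,f):
    g=cv2.GaussianBlur(cv2.cvtColor(cv2.imread(f),6).astype(np.float32),(0,0),0.8)
    return cv2.Sobel(g,5,1,0)/8,cv2.Sobel(g,5,0,1)/8
def circ(n,G,c0,circs,R=14,sgn=0):
    K,E,_=cal(n); a=np.linspace(0,2*np.pi,72,endpoint=False); best=[]
    for dx in np.arange(-R,R+.1,1):
        for dy in np.arange(-R,R+.1,1):
            s=0
            for r,z in circs:
                W=np.stack([c0[0]+dx+r*np.cos(a),c0[1]+dy+r*np.sin(a),0*a+z],1)
                C=W@E[:3,:3].T+E[:3,3]; u=-C[:,0]/C[:,2]*K[0,0]+K[0,2]; v=C[:,1]/C[:,2]*K[1,1]+K[1,2]
                t=np.stack([np.roll(u,-1)-np.roll(u,1),np.roll(v,-1)-np.roll(v,1)],1); t/=np.linalg.norm(t,axis=1)[:,None]
                gx,gy=[cv2.remap(q,u.astype(np.float32),v.astype(np.float32),1).ravel() for q in G]
                d=gx*t[:,1]-gy*t[:,0]; s+=np.abs(np.mean(d))+.3*np.mean(np.abs(d))
            best.append((s,c0[0]+dx,c0[1]+dy))
    best=np.array(sorted(best)[::-1][:6]); return np.append(np.average(best[:,1:],0,best[:,0]),best[0,0]).round(1)
E
python3 - <<'E'
from fit import *
G={n:grad(n,f"pics/{n}0.png") for n in("top","scene")}
J=[("filter",(430,-183),[(28.5,24)]),("sample",(432,54),[(22.5,50),(19,67)]),("potR",(700,-92),[(19,27)]),("potR_w",(700,-92),[(22,29)]),("potL",(666,4),[(22,29)]),("potL_n",(666,4),[(19,27)]),
("small",(540,282),[(21.4+4,31)]),("medium",(452,272),[(30.5,31)]),("large",(434,363),[(36.5,31)])]
for nm,c,cs in J: print(nm,[circ(n,G[n],c,cs) for n in G])
D=np.load("top0.npy");P=cloud("top",D)
def rect(m,n):
    q=P[m][:,:2].astype(np.float32); print(n,len(q),cv2.minAreaRect(q),np.median(P[m][:,2]))
b=(P[...,2]>27)&(P[...,2]<36)&(abs(P[...,0]-485)<140)&(abs(P[...,1]-325)<140); rect(cv2.erode(b.astype(np.uint8),np.ones((2,2)))>0,"tray31")
m=(P[...,2]>26)&(P[...,2]<42)&(abs(P[...,0]-560)<50)&(abs(P[...,1]-15)<45); rect(m,"meter"); print(P[m].mean(0))
print(sorted(set((P[m][:,:2]).round().astype(int).ravel()))[:3])
# compare table z
print(np.nanmedian(P[230:260,300:340,2]))
t=cv2.imread("pics/top0.png");cv2.imwrite("pics/pots.png",cv2.resize(t[150:240,280:365],None,fx=6,fy=6,interpolation=2))
E
```

```text
filter [array([ 436.2, -183.8,   39. ]), array([ 437.5, -183.5,   23.9])]
sample [array([437.2,  57.2,  74.7]), array([434.8,  55.8,  32. ])]
potR [array([700. , -92.5,  44.5]), array([713.3, -91.2,   7.8])]
potR_w [array([701.5, -90. ,  29.1]), array([711. , -95.5,   6.5])]
potL [array([670.5,   8. ,  42.9]), array([667.8,   6.8,  38.4])]
potL_n [array([669.8,   7.2,  32.7]), array([671.8,   8.8,  35.4])]
small [array([543.2, 276.7,  14.3]), array([553.7, 294.8,  13.4])]
medium [array([452.5, 259.5,  13.4]), array([452.7, 285.7,   7.1])]
large [array([438. , 352.7,  14.7]), array([445.5, 377. ,  14.8])]
tray31 1877 ((488.8706970214844, 322.3281555175781), (183.0127716064453, 185.8220977783203), 9.549369812011719) 30.316456630993976
meter 302 ((559.7109985351562, 13.567811965942383), (59.3426628112793, 33.75578308105469), 35.840999603271484) 32.256782350192125
[559.65217779  13.81798622  32.29853538]
[np.int64(-13), np.int64(-12), np.int64(-10)]
-0.5076730356231486
```

View pics/pots.png

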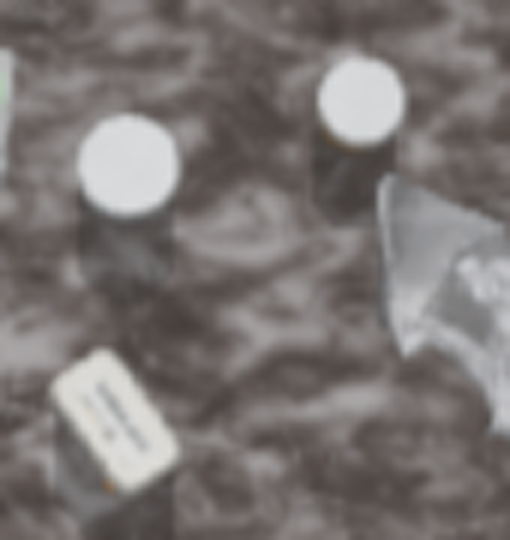

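Crop: the left lid (128,165) is about 101 px wide and the right lid (361,100) about 87 px. That makes the right one, at full-image (340,167), the narrow pot. The off-white meter is at crop (116,420). I'll start moving towards the meter and refine the tray pose at the same time.

```bash
cat > go.py <<'E'
import sys
from h import *
s=telemetry.state(); R=np.array(s["orientation"]); p=np.array(s["tcp_pos"])
yaw=np.degrees(np.arctan2(R[1,1],R[0,1])); print("t",round(s["time_s"],2),"p",p.round(1),"yaw",yaw.round(1),"q",np.round(s["joint_positions"],0),"gap",round(s["finger_gap"],3),"ff",np.round(s["finger_force"],1),"F",np.round(s["wrist_force"],1))
a=[float(v) for v in sys.argv[1:]]
for i in range(0,len(a),4):
    x,y,z,A=a[i:i+4]; d=R.T@(np.array([x,y,z])-p)/1e3; sp=-((A-yaw+180)%360-180); print("dp",d.round(4),"spin",np.radians(sp).round(3),"rows",max(np.linalg.norm(d)/.0417,abs(sp)/7.16).round(1))
E
python3 -m handwheel '{"dp":[[-0.255,-0.147,0.04],[-0.255,-0.147,0.04],[-0.255,-0.147,0.04],[-0.255,-0.147,0.04],[-0.255,-0.147,0.04],[-0.255,-0.147,0.04],[-0.255,-0.147,0.04],[-0.255,-0.147,0.04]],"spin":[0.9,0.9,0.9,0.9,0.9,0.9,0.9,0.9]}' 0
python3 go.py 559.7 13.6 120 -54.2
python3 - <<'E'
from h import *
for n in("top","scene"):
    im=cv2.imread(f"pics/{n}0.png"); g=im.max(2); P=cloud(n,np.load(f"{n}0.npy"))
    near=(abs(P[...,0]-489)<150)&(abs(P[...,1]-322)<150)
    m=(near&(P[...,2]>26)&(P[...,2]<36)&(g<75)).astype(np.uint8)
    m=cv2.morphologyEx(m,cv2.MORPH_OPEN,np.ones((3,3)))
    v,u=np.nonzero(m); W=np.array([at_z(n,(a,b),31)[:2] for a,b in zip(u,v)],np.float32); print(n,len(W),cv2.minAreaRect(W))
E
```

```text
time_s: 1.77
tcp_pos: [384.6, 244.0, 190.6]
orientation: [[-0.257, 0.966, 0.001], [0.966, 0.257, -0.003], [-0.003, 0.0, -1.0]]
wrist_force: [-0.3, 0.2, -0.2]
finger_gap: 1.002
finger_force: 0.0
t 1.77 p [384.6 244.  190.6] yaw 14.9 q [ 33.   9. -21.  59.  -0. 108.] gap 1.002 ff 0.0 F [-0.3  0.2 -0.2]
dp [-0.2675  0.1101  0.0715] spin 1.206 rows 9.6
top 2684 ((489.9420166015625, 321.7458801269531), (184.77191162109375, 184.6604461669922), 9.581390380859375)Traceback (most recent call last):
  File "<stdin>", line 7, in <module>
  File "h.py", line 6, in at_z
    K,E,_=cal(n); d=np.linalg.inv(K)@[uv[0],uv[1],1]; d=np.array([d[0],-d[1],-d[2]])
          ~~~^^^
  File "h.py", line 4, in cal
    c=viewer.get_calibration(n); return np.array(c["mtx"]),np.array(c["extrinsics"]),c
ValueError: time passes only in moves, steps and waits
```

```bash
python3 -m handwheel '{"dp":[[-0.2675,0.110,0.0715],[-0.2675,0.110,0.0715],[-0.2675,0.110,0.0715],[-0.2675,0.110,0.0715],[-0.2675,0.110,0.0715],[-0.2675,0.110,0.0715],[-0.2675,0.110,0.0715],[-0.2675,0.110,0.0715]],"spin":[0.95,0.95,0.95,0.95,0.95,0.95,0.95,0.95]}' >/dev/null
python3 go.py 559.7 13.6 70 -54.2 559.7 13.6 16 -54.2
python3 - <<'E'
from h import *
p,d=viewer.capture("scene"); cv2.imwrite("pics/s1.png",cv2.resize(p[100:300,200:460,::-1],None,fx=3,fy=3,interpolation=2))
E
```

```text
t 2.43 p [563.3  16.1 118.2] yaw -39.5 q [  2.  23. -14.  53.  -0. 131.] gap 1.004 ff 0.0 F [0.  1.2 0.7]
dp [-0.0042 -0.0013  0.0482] spin 0.257 rows 2.1
dp [-0.0041 -0.0015  0.1022] spin 0.257 rows 2.5
```

View pics/s1.png

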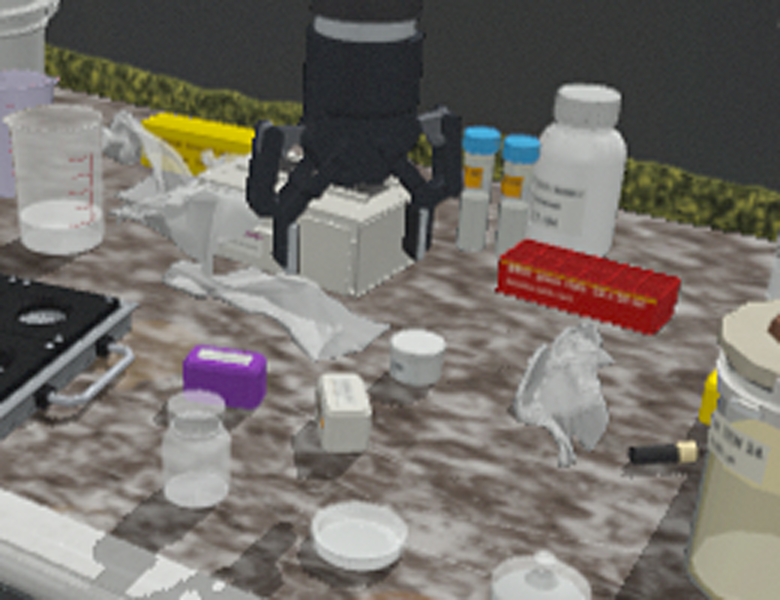

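The gripper is above and behind the meter (343,412 in the crop), fully open and clear of the purple one. I'll descend.

```bash
python3 -m handwheel '{"dp":[[-0.0042,-0.0013,0.03],[-0.0042,-0.0013,0.0482],[-0.0042,-0.0013,0.0482],[-0.0042,-0.0013,0.0482],[-0.0042,-0.0013,0.0482]],"spin":[0.12,0.257,0.257,0.257,0.257]}' >/dev/null
python3 go.py 559.7 13.6 15 -54.2
```

```text
t 2.9 p [556.5  19.   72.7] yaw -53.4 q [  2.  24. -19.  47.   0. 145.] gap 1.001 ff 0.0 F [0.1 0.4 0.1]
dp [-0.0007  0.0062  0.0577] spin 0.014 rows 1.4
```

```bash
python3 -m handwheel '{"dp":[[-0.0007,0.006,0.01],[-0.0007,0.006,0.02],[-0.0007,0.006,0.025],[-0.0007,0.006,0.025],[-0.0007,0.006,0.025]],"spin":[0.014,0.014,0.014,0.014,0.014]}' >/dev/null
python3 go.py 559.7 13.6 15 -54.2
```

```text
t 3.32 p [558.3  12.9  46. ] yaw -54.4 q [  1.  26. -21.  43.   0. 146.] gap 1.001 ff 0.0 F [ 0.6  0.1 -0.6]
dp [0.0015 0.0003 0.031 ] spin -0.004 rows 0.7
```

```bash
python3 -m handwheel '{"dp":[[0.0015,0,0.01],[0.0015,0,0.02],[0.0015,0,0.031],[0.0015,0,0.031],[0.0015,0,0.031]],"spin":[0,0,0,0,0]}' >/dev/null
python3 go.py
python3 -m handwheel '{"dp":[[0,0,0],[0,0,0],[0,0,0],[0,0,0],[0,0,0],[0,0,0],[0,0,0],[0,0,0]],"spin":[0,0,0,0,0,0,0,0]}' 1 50 >/dev/null
python3 go.py
python3 -m handwheel '{"dp":[[0,0,-0.01],[0,0,-0.02],[0,0,-0.04],[0,0,-0.06],[0,0,-0.08],[0,0,-0.08],[0,0,-0.08]],"spin":[0,0,0,0,0,0,0]}' >/dev/null
python3 go.py 528.4 375.9 95 9.6
```

```text
t 3.73 p [559.1  13.8  14.5] yaw -54.4 q [  1.  28. -22.  39.  -0. 146.] gap 0.999 ff 0.0 F [-0.1 -0.6 -0.4]
t 4.4 p [560.9  13.8  16.3] yaw -54.4 q [  1.  28. -22.  39.  -0. 146.] gap 0.387 ff 51.8 F [-0.1 -0.3  6.2]
t 4.98 p [561.3  13.8  97.1] yaw -54.4 q [  1.  23. -16.  50.   0. 146.] gap 0.384 ff 51.1 F [-0.5 -0.3 -1. ]
dp [ 0.1839 -0.3136  0.002 ] spin -1.118 rows 8.9
```

```bash
python3 -m handwheel '{"dp":[[0.02,-0.035,0],[0.045,-0.08,0],[0.075,-0.125,0],[0.1,-0.17,0],[0.12,-0.205,0],[0.14,-0.235,0],[0.15,-0.255,0],[0.15,-0.255,0]],"spin":[-0.12,-0.24,-0.36,-0.48,-0.6,-0.72,-0.8,-0.8]}' >/dev/null
python3 -m handwheel '{"dp":[[0,0,0],[0,0,0]],"spin":[0,0]}' >/dev/null
python3 go.py 528.4 375.9 95 9.6
```

```text
t 5.82 p [532.6 307.9  94.1] yaw -8.6 q [ 30.  29.  -8.  54.  -0. 129.] gap 0.383 ff 51.1 F [ 0.  -0.9 -0.2]
dp [ 0.0666 -0.0143 -0.001 ] spin -0.317 rows 2.5
```

```bash
python3 -m handwheel '{"dp":[[0.02,-0.004,0],[0.04,-0.009,0],[0.06,-0.013,0],[0.0666,-0.0143,0],[0.0666,-0.0143,0],[0.0666,-0.0143,0]],"spin":[-0.1,-0.2,-0.3,-0.317,-0.317,-0.317]}' >/dev/null
python3 go.py 528.4 375.9 56 9.6
python3 - <<'E'
from h import *
t=np.vstack
o=[]
for n,b in(("top",(100,170,150,150)),("scene",(110,110,150,150))):
    p,d=viewer.capture(n); x,y,w,h=b; o.append(cv2.resize(p[y:y+h,x:x+w,::-1],(400,400),interpolation=2))
cv2.imwrite("pics/p1.png",np.hstack(o))
E
```

```text
t 6.32 p [529.6 374.5  95.1] yaw 9.4 q [ 35.  31.  -3.  56.  -0. 116.] gap 0.386 ff 51.1 F [-0.5 -0.3 -0.7]
dp [ 0.0016 -0.0009  0.0391] spin -0.004 rows 0.9
```

View pics/p1.png

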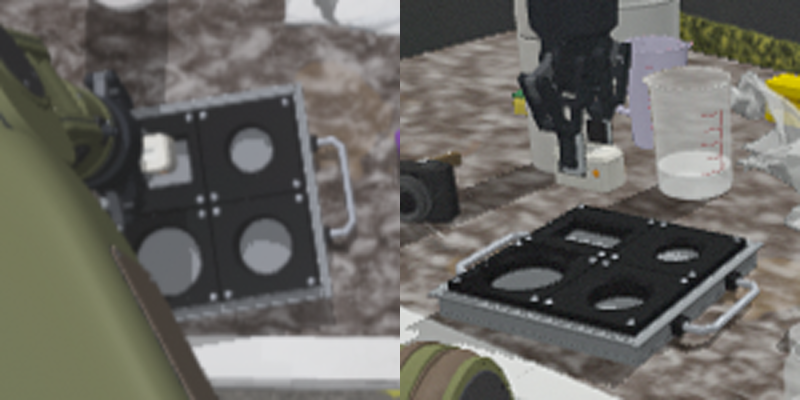

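The meter hangs upright at the oblong well, its long side along the tray, with its centre at about (590,165) between the fingers. I'll lower it.

```bash
python3 -m handwheel '{"dp":[[0.0016,-0.001,0.01],[0.0016,-0.001,0.025],[0.0016,-0.001,0.04],[0.0016,-0.001,0.045],[0.0016,-0.001,0.045],[0.0016,-0.001,0.045]],"spin":[0,0,0,0,0,0]}' >/dev/null
python3 go.py 528.4 375.9 32 9.6
python3 -m handwheel '{"dp":[[0,0,0.004],[0,0,0.008],[0,0,0.012],[0,0,0.016],[0,0,0.016],[0,0,0.016]],"spin":[0,0,0,0,0,0]}' >/dev/null
python3 go.py 528.4 375.9 31 9.6
```

```text
t 6.92 p [528.2 377.3  50.3] yaw 9.5 q [ 36.  34.  -6.  50.  -0. 116.] gap 0.383 ff 51.1 F [-0.5 -0.6  0.3]
dp [-0.0014  0.      0.0183] spin -0.001 rows 0.4
t 7.42 p [528.1 377.7  34.2] yaw 9.6 q [ 36.  34.  -7.  49.   0. 116.] gap 0.384 ff 51.1 F [ 0.5  0.  -0.4]
dp [-0.0019 -0.      0.0032] spin -0.001 rows 0.1
```

```bash
python3 -m handwheel '{"dp":[[-0.001,0,0.001],[-0.0015,0,0.002],[-0.0015,0,0.003],[-0.0015,0,0.003],[-0.0015,0,0.003]],"spin":[0,0,0,0,0]}' >/dev/null
python3 go.py 528.4 375.9 31 9.6
python3 -m handwheel '{"dp":[[0,0,0.001],[0,0,0.001],[0,0,0.001]],"spin":[0,0,0]}' >/dev/null
python3 go.py
```

```text
t 7.83 p [528.6 376.4  31.6] yaw 9.6 q [ 35.  35.  -7.  48.  -0. 116.] gap 0.381 ff 51.1 F [ 0.2 -0.6 -1.5]
dp [-0.0004 -0.0003  0.0006] spin -0.001 rows 0.0
t 8.08 p [528.8 376.4  31.3] yaw 9.6 q [ 35.  35.  -7.  48.  -0. 116.] gap 0.388 ff 51.7 F [-2.2 -0.6  5.5]
```

```bash
python3 -m handwheel '{"dp":[[0,0,0],[0,0,0],[0,0,0],[0,0,0]],"spin":[0,0,0,0]}' 0.4 >/dev/null
python3 go.py
python3 -m handwheel '{"dp":[[0,0,-0.01],[0,0,-0.03],[0,0,-0.06],[0,0,-0.1],[0,0,-0.14],[0,0,-0.14],[0,0,-0.14]],"spin":[0,0,0,0,0,0,0]}' >/dev/null
python3 go.py 614 142 170 -30 700 -92 100 -70
```

```text
t 8.42 p [528.7 376.4  30.4] yaw 9.6 q [ 35.  35.  -7.  48.  -0. 116.] gap 0.6 ff 0.0 F [0.2 0.9 0.4]
t 9.0 p [530.8 377.9 175. ] yaw 9.6 q [ 35.  28.   5.  66.   0. 116.] gap 0.599 ff 0.0 F [-0.4 -0.6 -0.1]
dp [-0.2465  0.0428  0.0044] spin 0.691 rows 6.0
dp [-0.4918  0.0882  0.0739] spin 1.389 rows 12.1
```

```bash
python3 -m handwheel '{"dp":[[-0.2465,0.043,0],[-0.2465,0.043,0],[-0.2465,0.043,0],[-0.2465,0.043,0],[-0.2465,0.043,0],[-0.2465,0.043,0],[-0.2465,0.043,0],[-0.2465,0.043,0]],"spin":[0.69,0.69,0.69,0.69,0.69,0.69,0.69,0.69]}' 0.2 >/dev/null
python3 go.py 700 -92 100 -70
python3 - <<'E'
from h import *
o=[]
for n,b in(("top",(100,170,150,150)),("scene",(110,110,150,150))):
    p,d=viewer.capture(n); x,y,w,h=b; o.append(cv2.resize(p[y:y+h,x:x+w,::-1],(400,400),interpolation=2))
cv2.imwrite("pics/p2.png",np.hstack(o))
E
```

```text
t 9.67 p [611.7 137.8 169.2] yaw -30.2 q [ 13.  27.   1.  64.   0. 133.] gap 0.803 ff 0.0 F [0.4 0.4 0. ]
dp [-0.1541  0.192   0.0691] spin 0.695 rows 6.1
```

View pics/p2.png

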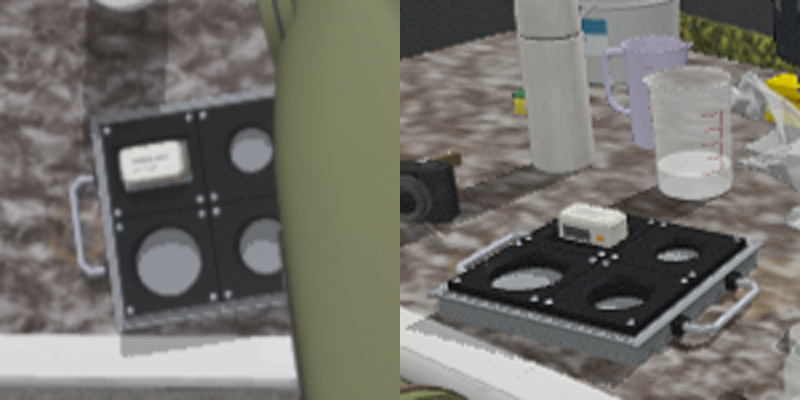

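The meter sits level in the oblong well (153,162 left view, 592,225 right view). Next is the narrow pot.

```bash
python3 -m handwheel '{"dp":[[-0.154,0.192,0.04],[-0.154,0.192,0.069],[-0.154,0.192,0.069],[-0.154,0.192,0.069],[-0.154,0.192,0.069],[-0.154,0.192,0.069],[-0.154,0.192,0.069],[-0.154,0.192,0.069]],"spin":[0.695,0.695,0.695,0.695,0.695,0.695,0.695,0.695]}' >/dev/null
python3 -m handwheel '{"dp":[[0,0,0],[0,0,0]],"spin":[0,0]}' >/dev/null
python3 go.py 700 -92 50 -70
```

```text
t 10.6 p [701.2 -86.3 101.9] yaw -69.6 q [ -7.  37.   8.  62.   0. 153.] gap 0.803 ff 0.0 F [0.4 0.2 0.4]
dp [-0.0031  0.005   0.0519] spin 0.007 rows 1.3
```

```bash
python3 -m handwheel '{"dp":[[-0.003,0.005,0.01],[-0.003,0.005,0.03],[-0.003,0.005,0.05],[-0.003,0.005,0.052],[-0.003,0.005,0.052]],"spin":[0,0,0,0,0]}' >/dev/null
python3 go.py 700 -92 13 -70
python3 - <<'E'
from h import *
p,d=viewer.capture("scene"); cv2.imwrite("pics/s3.png",cv2.resize(p[150:270,290:450,::-1],None,fx=4,fy=4,interpolation=2))
E
```

```text
t 11.02 p [698.5 -93.2  48.1] yaw -69.7 q [ -8.  39.   4.  55.  -0. 152.] gap 0.798 ff 0.0 F [0.5 0.2 0.8]
dp [ 0.002  -0.0006  0.0351] spin 0.005 rows 0.8
```

View pics/s3.png

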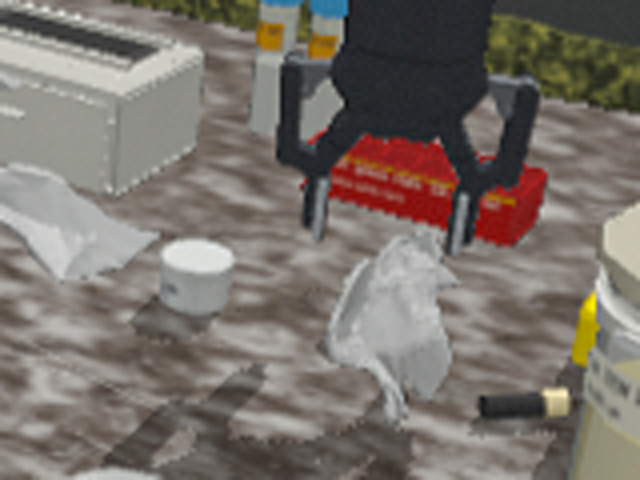

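The narrow pot is hidden behind the foil bag from this camera. The fingers straddle its spot clear of the bag (390,300), and the red box is well behind. I'll descend and grip.

```bash
python3 -m handwheel '{"dp":[[0.002,-0.0005,0.01],[0.002,-0.0005,0.02],[0.002,-0.0005,0.03],[0.002,-0.0005,0.035],[0.002,-0.0005,0.035]],"spin":[0,0,0,0,0]}' >/dev/null
python3 go.py
python3 -m handwheel '{"dp":[[0,0,0],[0,0,0],[0,0,0],[0,0,0],[0,0,0],[0,0,0],[0,0,0],[0,0,0]],"spin":[0,0,0,0,0,0,0,0]}' 1 40 >/dev/null
python3 go.py
python3 -m handwheel '{"dp":[[0,0,-0.01],[0,0,-0.02],[0,0,-0.04],[0,0,-0.06],[0,0,-0.08],[0,0,-0.08],[0,0,-0.08],[0,0,-0.08]],"spin":[0,0,0,0,0,0,0,0]}' >/dev/null
python3 go.py 622 95 94 -40 544.1 283.2 94 9.6
```

```text
t 11.48 p [700.5 -93.2  12.4] yaw -69.8 q [ -8.  41.   2.  51.  -0. 152.] gap 0.797 ff 0.0 F [ 0.2 -0.5 -0.4]
t 12.15 p [702.7 -93.5  15.4] yaw -69.8 q [ -8.  41.   2.  51.  -0. 152.] gap 0.417 ff 40.1 F [-0.8 -0.4  4.6]
t 12.82 p [701.6 -93.3  94.3] yaw -69.8 q [ -8.  37.   8.  61.  -0. 152.] gap 0.419 ff 40.0 F [-0.2  0.1 -0.7]
dp [-0.0096 -0.2042  0.0004] spin -0.52 rows 4.9
dp [-0.0177 -0.4078  0.0005] spin -1.386 rows 11.1
```

```bash
python3 -m handwheel '{"dp":[[-0.001,-0.03,0],[-0.003,-0.07,0],[-0.005,-0.11,0],[-0.007,-0.15,0],[-0.009,-0.185,0],[-0.0096,-0.204,0],[-0.0096,-0.204,0],[-0.0096,-0.204,0]],"spin":[-0.1,-0.2,-0.3,-0.4,-0.5,-0.6,-0.7,-0.7]}' >/dev/null
python3 go.py 544.1 283.2 94 9.6
python3 - <<'E'
from h import *
p,d=viewer.capture("scene"); cv2.imwrite("pics/s4.png",cv2.resize(p[100:260,220:400,::-1],None,fx=3.7,fy=3.7,interpolation=2))
E
```

```text
t 13.48 p [620.6  96.1  93.1] yaw -29.4 q [  9.  30.  -6.  54.  -0. 128.] gap 0.418 ff 40.0 F [-0.1 -0.1 -0.7]
dp [ 0.1254 -0.1586 -0.0008] spin -0.681 rows 5.5
```

View pics/s4.png

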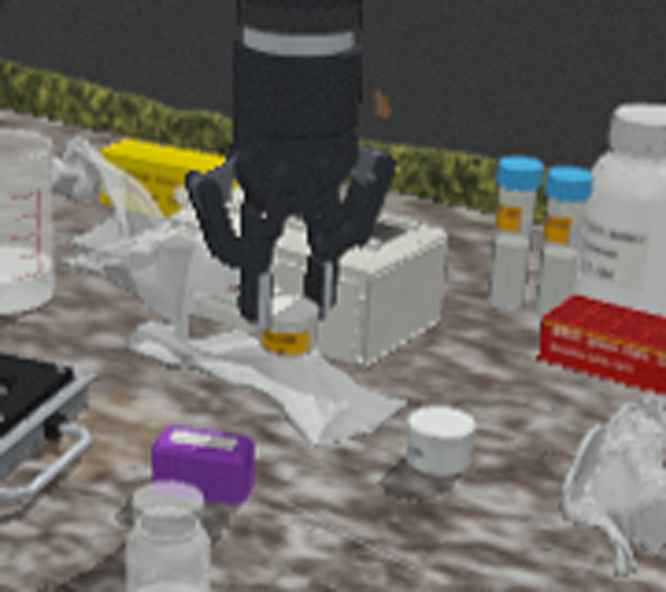

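The orange band at (287,340) in the crop confirms the narrow pot, held upright. On to the small well.

```bash
python3 -m handwheel '{"dp":[[0.025,-0.03,0],[0.05,-0.063,0],[0.075,-0.095,0],[0.1,-0.127,0],[0.12,-0.152,0],[0.1254,-0.1586,0],[0.1254,-0.1586,0],[0.1254,-0.1586,0]],"spin":[-0.1,-0.22,-0.34,-0.46,-0.58,-0.68,-0.68,-0.68]}' >/dev/null
python3 -m handwheel '{"dp":[[0,0,0],[0,0,0]],"spin":[0,0]}' >/dev/null
python3 go.py 544.1 283.2 55 9.6
python3 - <<'E'
from fit import *
p,d=viewer.capture("scene"); cv2.imwrite("pics/s5.png",p[...,::-1])
s=telemetry.state()["tcp_pos"]; print(s, circ("scene",grad("scene","pics/s5.png"),s[:2],[(17.5,s[2]-15)],12))
cv2.imwrite("pics/s5c.png",cv2.resize(p[130:260,130:310,::-1],None,fx=4,fy=4,interpolation=2))
E
```

```text
t 14.37 p [547.5 280.5  94.3] yaw 9.0 q [ 27.  28.  -8.  53.  -0. 108.] gap 0.418 ff 40.1 F [-0.3  0.5 -0.8]
dp [ 0.0032 -0.0029  0.0393] spin -0.01 rows 0.9
[547.52213885 280.5922479   94.41203642] [545.4 277.6   9.1]
```

View pics/s5c.png

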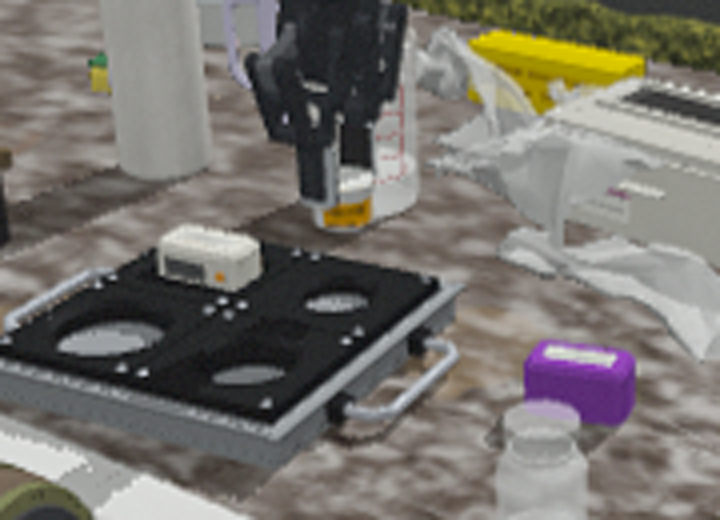

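The pot hangs above the small well at (337,300) in the crop, about 3 mm to −y of the TCP. I'll correct for that and lower.

```bash
python3 -m handwheel '{"dp":[[0.0045,-0.0025,0.01],[0.0045,-0.0025,0.02],[0.0045,-0.0025,0.03],[0.0045,-0.0025,0.04],[0.0045,-0.0025,0.04],[0.0045,-0.0025,0.04]],"spin":[0,0,0,0,0,0]}' >/dev/null
python3 go.py 544.5 284.8 36 9.6
```

```text
t 14.92 p [542.7 285.7  53.2] yaw 9.3 q [ 28.  30. -12.  48.  -0. 108.] gap 0.42 ff 40.1 F [ 0.7  0.1 -0.3]
dp [-0.0012  0.0017  0.0172] spin -0.006 rows 0.4
```

```bash
python3 -m handwheel '{"dp":[[-0.001,0.0015,0.004],[-0.001,0.0015,0.008],[-0.001,0.0015,0.012],[-0.001,0.0015,0.016],[-0.001,0.0015,0.016],[-0.001,0.0015,0.016]],"spin":[0,0,0,0,0,0]}' >/dev/null
python3 go.py 544.5 284.8 33 9.6
python3 -m handwheel '{"dp":[[0,0,0.001],[0,0,0.002],[0,0,0.002],[0,0,0.002]],"spin":[0,0,0,0]}' >/dev/null
python3 go.py 544.5 284.8 33 9.6
```

```text
t 15.42 p [545.  285.4  38.3] yaw 9.3 q [ 28.  31. -12.  46.   0. 108.] gap 0.421 ff 40.1 F [ 0.9 -1.3  0.6]
dp [-0.0005 -0.0006  0.0053] spin -0.005 rows 0.1
t 15.75 p [545.3 285.5  36.6] yaw 9.3 q [ 28.  31. -13.  46.  -0. 108.] gap 0.418 ff 40.1 F [-0.4 -0.3 -0.5]
dp [-0.0006 -0.0009  0.0036] spin -0.005 rows 0.1
```

```bash
for i in 1 2; do python3 -m handwheel '{"dp":[[0,0,0.0008],[0,0,0.0016],[0,0,0.0016]],"spin":[0,0,0]}' >/dev/null
python3 go.py; done
```

```text
t 16.0 p [545.2 285.4  34.9] yaw 9.3 q [ 28.  32. -13.  46.  -0. 108.] gap 0.418 ff 40.1 F [-0.5  0.4 -0.4]
t 16.25 p [545.4 285.5  34.3] yaw 9.3 q [ 28.  32. -13.  46.  -0. 108.] gap 0.419 ff 40.5 F [-2.2 -0.9  5. ]
```

```bash
python3 -m handwheel '{"dp":[[0,0,0],[0,0,0],[0,0,0],[0,0,0]],"spin":[0,0,0,0]}' 0.42 >/dev/null
python3 -m handwheel '{"dp":[[0,0,-0.01],[0,0,-0.03],[0,0,-0.06],[0,0,-0.1],[0,0,-0.12],[0,0,-0.12],[0,0,-0.12]],"spin":[0,0,0,0,0,0,0]}' >/dev/null
python3 go.py 436 56.5 140 -35
```

```text
t 17.17 p [546.6 286.1 155.7] yaw 9.3 q [ 28.  26.  -3.  61.  -0. 108.] gap 0.579 ff 0.0 F [-0.5  0.1 -0.5]
dp [-0.2088 -0.1462  0.0148] spin 0.773 rows 6.2
```

```bash
python3 -m handwheel '{"dp":[[-0.209,-0.146,0.015],[-0.209,-0.146,0.015],[-0.209,-0.146,0.015],[-0.209,-0.146,0.015],[-0.209,-0.146,0.015],[-0.209,-0.146,0.015],[-0.209,-0.146,0.015],[-0.209,-0.146,0.015]],"spin":[0.773,0.773,0.773,0.773,0.773,0.773,0.773,0.773]}' 0.1 >/dev/null
python3 -m handwheel '{"dp":[[0,0,0],[0,0,0]],"spin":[0,0]}' >/dev/null
python3 go.py 436 56.5 80 -35
python3 - <<'E'
from h import *
o=[]
for n,b in(("top",(120,180,200,120)),("scene",(130,120,200,150))):
    p,d=viewer.capture(n); x,y,w,h=b; o.append(cv2.resize(p[y:y+h,x:x+w,::-1],(400,int(400*h/w)),interpolation=2))
o[0]=cv2.copyMakeBorder(o[0],0,60,0,0,0); cv2.imwrite("pics/p3.png",np.hstack(o))
E
```

```text
t 18.0 p [435.8  56.6 138.2] yaw -34.9 q [  7.  10. -29.  51.   0. 132.] gap 0.902 ff 0.0 F [ 0.7  0.9 -0.2]
dp [0.     0.0002 0.0582] spin 0.002 rows 1.4
```

View pics/p3.png

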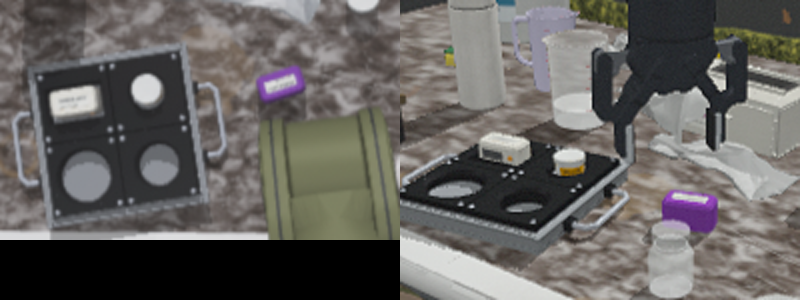

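The narrow pot is seated in the small well (147,90 left view) and the meter is in the oblong one. The gripper is above the sample pot (670,255 right view).

```bash
python3 -m handwheel '{"dp":[[0,0,0.02],[0,0,0.04],[0,0,0.06],[0,0,0.08],[0,0,0.1],[0,0,0.106],[0,0,0.106],[0,0,0.106]],"spin":[0,0,0,0,0,0,0,0]}' >/dev/null
python3 go.py
python3 -m handwheel '{"dp":[[0,0,0],[0,0,0],[0,0,0],[0,0,0],[0,0,0],[0,0,0],[0,0,0],[0,0,0]],"spin":[0,0,0,0,0,0,0,0]}' 1 40 >/dev/null
python3 go.py
python3 -m handwheel '{"dp":[[0,0,-0.01],[0,0,-0.02],[0,0,-0.04],[0,0,-0.06],[0,0,-0.07],[0,0,-0.07],[0,0,-0.07],[0,0,-0.07]],"spin":[0,0,0,0,0,0,0,0]}' >/dev/null
python3 go.py 451.4 267.5 102 -35
```

```text
t 18.77 p [435.3  56.3  32.5] yaw -34.9 q [  7.  18. -38.  34.   0. 132.] gap 0.897 ff 0.0 F [-0.1  0.9  0.4]
t 19.43 p [436.2  55.9  33.7] yaw -35.0 q [  7.  17. -38.  34.   0. 132.] gap 0.512 ff 40.2 F [-0.2  0.3  5.3]
t 20.1 p [434.5  55.6 102. ] yaw -35.0 q [  7.  12. -32.  45.   0. 132.] gap 0.511 ff 40.8 F [ 0.2 -0.2 -0.9]
dp [ 0.1833 -0.1077 -0.    ] spin -0.0 rows 5.1
```

```bash
python3 -m handwheel '{"dp":[[0.02,-0.012,0],[0.05,-0.03,0],[0.085,-0.05,0],[0.12,-0.07,0],[0.15,-0.088,0],[0.172,-0.101,0],[0.183,-0.1077,0],[0.183,-0.1077,0]],"spin":[0,0,0,0,0,0,0,0]}' >/dev/null
python3 -m handwheel '{"dp":[[0,0,0],[0,0,0]],"spin":[0,0]}' >/dev/null
python3 go.py 451.4 267.5 60 -35
python3 - <<'E'
from fit import *
p,d=viewer.capture("scene"); cv2.imwrite("pics/s6.png",p[...,::-1])
s=telemetry.state()["tcp_pos"]; print(s, circ("scene",grad("scene","pics/s6.png"),s[:2],[(19,s[2]+33)],12), circ("scene",grad("scene","pics/s6.png"),s[:2],[(22,s[2]-33)],12))
cv2.imwrite("pics/s6c.png",cv2.resize(p[130:260,130:310,::-1],None,fx=4,fy=4,interpolation=2))
E
```

```text
t 20.93 p [450.8 265.8 101.6] yaw -35.1 q [ 31.  20. -21.  49.  -0. 156.] gap 0.509 ff 40.8 F [ 0.1 -0.7  0.1]
dp [ 0.0019 -0.0005  0.0416] spin -0.001 rows 1.0
[450.96976758 265.63323441 101.83731274] [450.1 264.6  32.2] [450.1 265.6  40.1]
```

View pics/s6c.png

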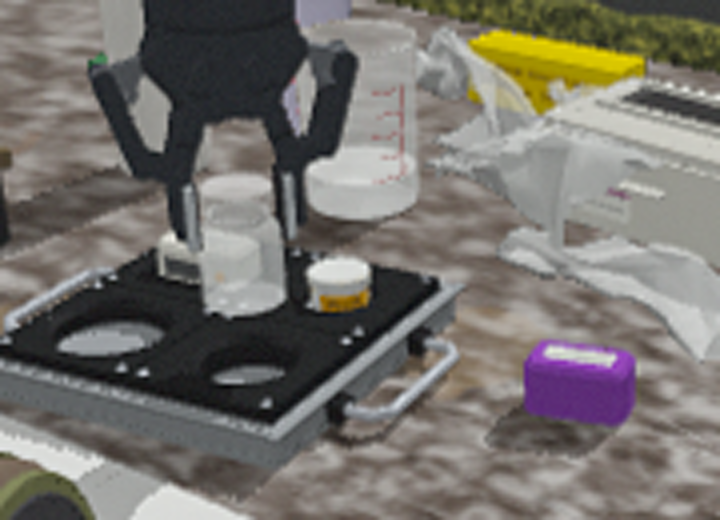

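The sample pot is upright and centred over the medium well (245,370 in the crop). I'll lower it.

```bash
python3 -m handwheel '{"dp":[[0.002,0,0.01],[0.002,0,0.02],[0.002,0,0.03],[0.002,0,0.035],[0.002,0,0.04],[0.002,0,0.046],[0.002,0,0.05],[0.002,0,0.05]],"spin":[0,0,0,0,0,0,0,0]}' >/dev/null
python3 go.py 451.4 268 45 -35
python3 -m handwheel '{"dp":[[0,0,0.002],[0,0,0.004],[0,0,0.005],[0,0,0.005]],"spin":[0,0,0,0]}' >/dev/null
python3 go.py 451.4 268 45 -35
```

```text
t 21.65 p [452.3 268.7  51.4] yaw -35.0 q [ 31.  23. -25.  42.  -0. 156.] gap 0.51 ff 40.8 F [-0.2  0.  -0.9]
dp [-0.0011 -0.0004  0.0064] spin -0.0 rows 0.2
t 21.98 p [452.9 269.   47.4] yaw -35.0 q [ 31.  24. -25.  41.   0. 156.] gap 0.512 ff 40.8 F [-0.3 -0.4 -0.3]
dp [-0.0017 -0.0006  0.0024] spin -0.0 rows 0.1
```

```bash
python3 -m handwheel '{"dp":[[0,0,0.001],[0,0,0.0015],[0,0,0.0015]],"spin":[0,0,0]}' >/dev/null
python3 go.py
python3 -m handwheel '{"dp":[[0,0,0.001],[0,0,0.0015],[0,0,0.0015]],"spin":[0,0,0]}' >/dev/null
python3 go.py
```

```text
t 22.23 p [452.9 269.   45.9] yaw -35.0 q [ 31.  24. -25.  41.  -0. 156.] gap 0.51 ff 40.8 F [-0.4  0.1 -0.2]
t 22.48 p [453.  269.1  44.8] yaw -35.0 q [ 31.  24. -25.  41.  -0. 156.] gap 0.506 ff 41.3 F [-1.5 -0.1  3.6]
```

```bash
python3 -m handwheel '{"dp":[[0,0,0],[0,0,0],[0,0,0],[0,0,0]],"spin":[0,0,0,0]}' 0.35 >/dev/null
python3 -m handwheel '{"dp":[[0,0,-0.01],[0,0,-0.03],[0,0,-0.06],[0,0,-0.1],[0,0,-0.12],[0,0,-0.12],[0,0,-0.12]],"spin":[0,0,0,0,0,0,0]}' >/dev/null
python3 go.py 440 40 150 -35 436.8 -183.7 120 -35
```

```text
t 23.4 p [454.  269.7 166.5] yaw -35.0 q [ 31.  17. -15.  58.  -0. 156.] gap 0.647 ff 0.0 F [ 0.  -0.1  0.7]
dp [-0.1962  0.1202  0.016 ] spin -0.0 rows 5.5
dp [-0.3814  0.2459  0.0455] spin -0.0 rows 10.9
```

```bash
python3 -m handwheel '{"dp":[[-0.196,0.12,0.01],[-0.196,0.12,0.01],[-0.196,0.12,0.01],[-0.196,0.12,0.01],[-0.196,0.12,0.01],[-0.196,0.12,0.01],[-0.196,0.12,0.01]],"spin":[0,0,0,0,0,0,0]}' 0 >/dev/null
python3 -m handwheel '{"dp":[[-0.185,0.126,0.035],[-0.185,0.126,0.035],[-0.185,0.126,0.035],[-0.185,0.126,0.035],[-0.185,0.126,0.035],[-0.185,0.126,0.035],[-0.185,0.126,0.035],[-0.185,0.126,0.035]],"spin":[0,0,0,0,0,0,0,0]}' >/dev/null
python3 go.py 436.8 -183.7 70 -35
python3 - <<'E'
from h import *
o=[]
for n,b in(("top",(100,170,150,120)),("scene",(280,180,150,150))):
    p,d=viewer.capture(n); x,y,w,h=b; o.append(cv2.resize(p[y:y+h,x:x+w,::-1],(400,int(400*h/w)),interpolation=2))
o[0]=cv2.copyMakeBorder(o[0],0,80,0,0,0); cv2.imwrite("pics/p4.png",np.hstack(o))
E
```

```text
t 24.65 p [ 434.9 -183.9  118.2] yaw -35.1 q [-23.  15. -26.  49.   0. 102.] gap 1.002 ff 0.0 F [-0.7  0.2 -0. ]
dp [0.0013 0.0016 0.0482] spin -0.002 rows 1.2
```

View pics/p4.png

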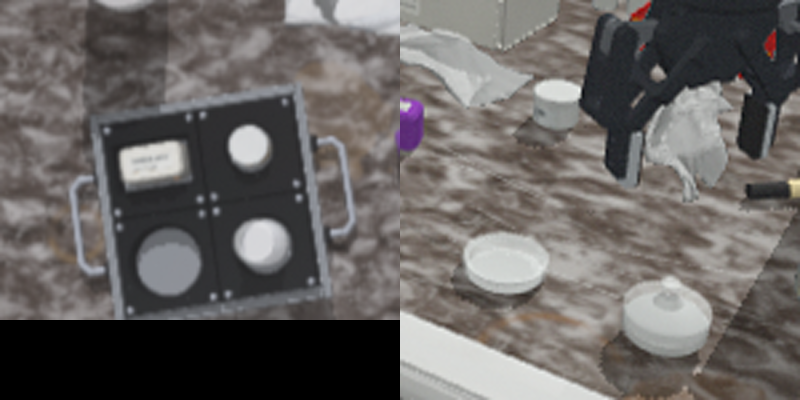

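The sample pot is seated in the medium well (263,245 left view). The gripper is above the filter holder (667,315 right view), and the petri dish (507,262) is clear.

```bash
python3 -m handwheel '{"dp":[[0.001,0.0015,0.02],[0.001,0.0015,0.04],[0.001,0.0015,0.06],[0.001,0.0015,0.08],[0.001,0.0015,0.095],[0.001,0.0015,0.102],[0.001,0.0015,0.102],[0.001,0.0015,0.102]],"spin":[0,0,0,0,0,0,0,0]}' >/dev/null
python3 go.py
python3 -m handwheel '{"dp":[[0,0,0],[0,0,0],[0,0,0],[0,0,0],[0,0,0],[0,0,0],[0,0,0],[0,0,0]],"spin":[0,0,0,0,0,0,0,0]}' 1 40 >/dev/null
python3 go.py
python3 -m handwheel '{"dp":[[0,0,-0.01],[0,0,-0.02],[0,0,-0.04],[0,0,-0.06],[0,0,-0.08],[0,0,-0.09],[0,0,-0.09],[0,0,-0.09]],"spin":[0,0,0,0,0,0,0,0]}' >/dev/null
python3 go.py 440 40 106 -35 435.7 360.2 106 -35
```

```text
t 25.42 p [ 437.7 -183.2   17.6] yaw -34.9 q [-23.  22. -34.  34.   0. 102.] gap 1.0 ff 0.0 F [ 1.2 -0.2  0.1]
t 26.08 p [ 438.6 -184.5   18.7] yaw -35.0 q [-23.  22. -34.  34.   0. 102.] gap 0.653 ff 41.9 F [-0.5  1.7  6.9]
t 26.75 p [ 438.1 -184.6  108.1] yaw -35.0 q [-23.  15. -27.  47.  -0. 102.] gap 0.656 ff 42.6 F [-0.2  0.1 -1.4]
dp [ 0.185  -0.1274  0.0019] spin -0.0 rows 5.4
dp [ 0.4447 -0.3146  0.0016] spin -0.0 rows 13.1
```

```bash
python3 -m handwheel '{"dp":[[0.02,-0.014,-0.005],[0.05,-0.034,-0.01],[0.08,-0.056,-0.015],[0.115,-0.08,-0.02],[0.145,-0.1,-0.025],[0.17,-0.118,-0.03],[0.185,-0.1274,-0.03],[0.185,-0.1274,-0.03]],"spin":[0,0,0,0,0,0,0,0]}' >/dev/null
python3 go.py 435.7 360.2 138 -35
python3 -m handwheel '{"dp":[[0.02,-0.014,0],[0.05,-0.036,0],[0.085,-0.06,0],[0.12,-0.085,0],[0.15,-0.107,0],[0.18,-0.128,0],[0.2,-0.142,0],[0.2,-0.142,0]],"spin":[0,0,0,0,0,0,0,0]}' >/dev/null
python3 -m handwheel '{"dp":[[0,0,0],[0,0,0]],"spin":[0,0]}' >/dev/null
python3 go.py 435.7 360.2 138 -35
```

```text
t 27.42 p [438.9  43.3 136.6] yaw -34.7 q [  6.  11. -29.  51.   0. 130.] gap 0.653 ff 42.7 F [-0.1 -0.8 -1.8]
dp [ 0.2586 -0.1832 -0.001 ] spin 0.005 rows 7.6
t 28.25 p [437.2 284.1 136.3] yaw -35.0 q [ 33.  18. -18.  54.  -0. 158.] gap 0.652 ff 42.7 F [ 0.7  0.4 -0.9]
dp [ 0.0614 -0.0449 -0.0019] spin -0.001 rows 1.8
```

```bash
python3 -m handwheel '{"dp":[[0.02,-0.015,0],[0.04,-0.03,0],[0.055,-0.04,0],[0.0614,-0.0449,0],[0.0614,-0.0449,0],[0.0614,-0.0449,0]],"spin":[0,0,0,0,0,0]}' >/dev/null
python3 -m handwheel '{"dp":[[0,0,0.02],[0,0,0.04],[0,0,0.05],[0,0,0.06],[0,0,0.06],[0,0,0.06]],"spin":[0,0,0,0,0,0]}' >/dev/null
python3 go.py 435.7 360.2 60 -35
python3 - <<'E'
from h import *
p,d=viewer.capture("scene")
cv2.imwrite("pics/s7c.png",cv2.resize(p[130:260,110:290,::-1],None,fx=4,fy=4,interpolation=2))
E
```

```text
t 29.25 p [436.1 360.9  77.2] yaw -35.0 q [ 40.  25. -17.  48.  -0. 165.] gap 0.648 ff 42.7 F [-0.2  0.3 -1.2]
dp [-0.0008  0.0001  0.0172] spin -0.001 rows 0.4
```

View pics/s7c.png

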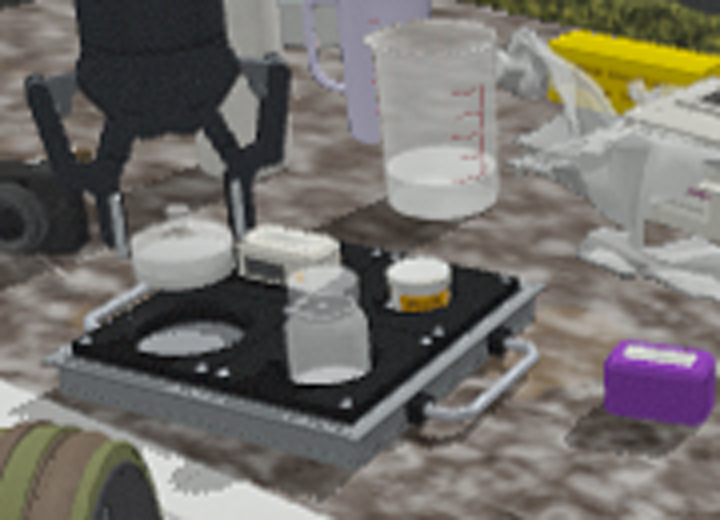

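The filter holder is upright above the large well (190,335 in the crop), and the other three are seated. I'll lower it.

```bash
python3 -m handwheel '{"dp":[[-0.0008,0,0.01],[-0.0008,0,0.018],[-0.0008,0,0.025],[-0.0008,0,0.031],[-0.0008,0,0.036],[-0.0008,0,0.039],[-0.0008,0,0.039],[-0.0008,0,0.039]],"spin":[0,0,0,0,0,0,0,0]}' >/dev/null
python3 go.py 435.7 360.2 35 -35
python3 -m handwheel '{"dp":[[0,0,0.001],[0,0,0.002],[0,0,0.002]],"spin":[0,0,0]}' >/dev/null
python3 go.py 435.7 360.2 35 -35
```

```text
t 29.97 p [435.7 361.   38.2] yaw -35.0 q [ 40.  27. -20.  43.  -0. 165.] gap 0.652 ff 42.7 F [ 0.2  0.5 -0.9]
dp [-0.0007  0.0005  0.0032] spin -0.0 rows 0.1
t 30.22 p [435.9 361.1  36.5] yaw -35.0 q [ 40.  27. -20.  42.   0. 165.] gap 0.652 ff 42.7 F [-0.9 -0.   0. ]
dp [-0.0009  0.0004  0.0015] spin -0.0 rows 0.0
```

```bash
python3 -m handwheel '{"dp":[[0,0,0.001],[0,0,0.0015],[0,0,0.0015]],"spin":[0,0,0]}' >/dev/null
python3 go.py
python3 -m handwheel '{"dp":[[0,0,0.001],[0,0,0.001],[0,0,0.001]],"spin":[0,0,0]}' >/dev/null
python3 go.py
```

```text
t 30.47 p [435.7 361.   34.9] yaw -35.0 q [ 40.  27. -20.  42.   0. 165.] gap 0.657 ff 42.7 F [ 0.1 -0.8 -0.1]
t 30.72 p [435.8 361.1  34.8] yaw -35.0 q [ 40.  27. -20.  42.  -0. 165.] gap 0.653 ff 43.2 F [-1.5 -1.3  5.6]
```

Contact. I'll release, rise, back away and check.

```bash
python3 -m handwheel '{"dp":[[0,0,0],[0,0,0],[0,0,0],[0,0,0]],"spin":[0,0,0,0]}' 0.2 >/dev/null
python3 -m handwheel '{"dp":[[0,0,-0.01],[0,0,-0.03],[0,0,-0.06],[0,0,-0.1],[0,0,-0.14],[0,0,-0.14],[0,0,-0.14]],"spin":[0,0,0,0,0,0,0]}' >/dev/null
python3 -m handwheel '{"dp":[[-0.2,0.12,-0.03],[-0.2,0.12,-0.03],[-0.2,0.12,-0.03],[-0.2,0.12,-0.03],[-0.2,0.12,-0.03],[-0.2,0.12,-0.03],[-0.2,0.12,-0.03],[-0.2,0.12,-0.03]],"spin":[0,0,0,0,0,0,0,0]}' >/dev/null
python3 go.py
python3 - <<'E'
from h import *
o=[]
for n,b in(("top",(100,170,150,120)),("scene",(110,110,150,150))):
    p,d=viewer.capture(n); x,y,w,h=b; o.append(cv2.resize(p[y:y+h,x:x+w,::-1],(400,int(400*h/w)),interpolation=2))
    if n=="top":
        P=cloud(n,d)
        for nm,c in dict(oblong=(528.4,375.9),small=(544.1,283.2),large=(435.7,360.2),medium=(451.4,267.5)).items():
            m=np.hypot(P[...,0]-c[0],P[...,1]-c[1])<42; q=P[m&(P[...,2]>38)]; print(nm,len(q),q.mean(0).round(1) if len(q) else"",np.percentile(q[:,2],[10,50,90]).round(1) if len(q) else "")
o[0]=cv2.copyMakeBorder(o[0],0,80,0,0,0); cv2.imwrite("pics/p5.png",np.hstack(o))
E
```

```text
t 32.3 p [418.5 127.  203.3] yaw -35.2 q [ 17.   7. -22.  61.   0. 142.] gap 0.798 ff 0.0 F [ 0.1  0.2 -0.8]
oblong 321 [528.9 373.6  47. ] [43.3 47.3 50.4]
small 183 [546.  282.2  45. ] [41.5 45.2 47.9]
large 398 [435.9 358.3  45.1] [40.3 44.3 49.1]
medium 24 [471.8 270.4  64.9] [51.1 64.5 78.1]
```

View pics/p5.png

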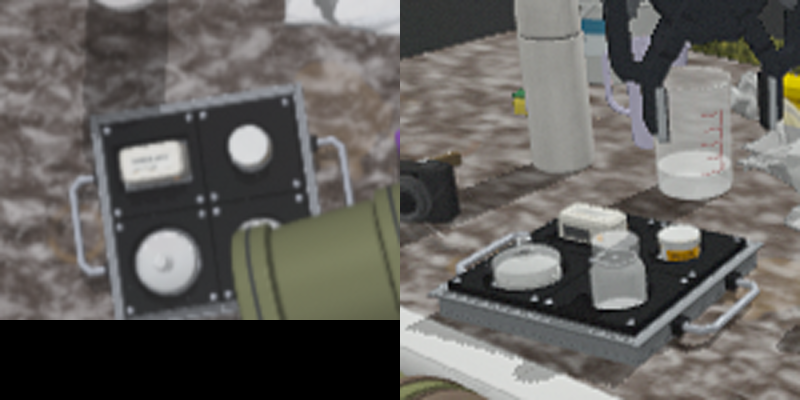

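All four items are seated. Top heights are meter 47.3 mm (49 expected, camera reads about 1.5 low) and pot 45.2 mm (46 expected). Meter, narrow pot and filter holder measure within about 3 mm of their well centres. The sample pot is partly hidden by the arm, but it stood straight in the medium well in the earlier view. Handing in.

```bash
python3 -c "
from workcell import hand_in; print(hand_in())"
```

```text
the job is handed in; nothing more can be done
None
```

The job is handed in at about 32 s of the 120 s, with the meter, filter holder, sample pot and narrow tablet pot each lowered to its well's floor; the wide pot and petri dish were never touched, and the judge returned no result.

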